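Unlock and open the hinged pipe vise

TASK

Open the pipe vise so that the drain tube lying in it can be taken out: draw the yoke's lock bolt back by its ball handle until it stops, without forcing it, and park the handle down in the notch of the hold-back plate so that the bolt stays back by itself; then swing the yoke up and over until it rests open on its stop. Leave the tube lying in the jaw and do not disturb the tap parts on the bench.

Things in the scene. Friction and masses are not known exactly. Their poses are not given: they have to be found in the camera images.
- vise: Dull green cast hinged-yoke pipe vise bolted to the bench, foot 225 x 110 x 18 mm. Origin: centre of the foot on the bench; z up, x from the bolt side (robot's side) to the hinge side, y along the tube in it. The bolt housing is on its front, +y side: x -120 to -76, y 15 to 147, top at z 102. The tube lies in a V jaw at x 0.
- inner_notch (a point): Middle of the floor of the inner side notch in the housing's front wall, where the bolt's handle lies when locked (x -114, y 42, z 76 mm in the vise). Further along +y a dark steel hold-back plate on the housing's front has the outer, parking notch, 13.5 mm wide for the 10 mm bar. The plate is clamped in a slotted hole, and its notch is anywhere from 51 to 69 mm from the inner one.
- bolt: Loose steel lock bolt, about 0.3 kg, oiled, 2 mm play, no spring: 18 mm round, 172 mm long along the vise's y, with a 10 x 10 mm handle bar at right angles. Origin: on the bolt's axis at the handle; axes as the vise's at start. At start it passes through the yoke's lug and a cheek and blocks the yoke. Drawn towards the vise's +y it stops solid where the handle meets the hold-back plate's upright.
- bolt_knob (a point): Centre of the grey 26 mm ball knob on the handle bar, 62 mm from the bolt's axis. At start the handle lies in the inner notch, 78 degrees from upright towards the vise's -x (knob 61 mm in front of and 13 mm above the bolt's axis). Between the notches a slot along the housing's front upper corner lets it slide along y only at 17 to 40 degrees; in a notch it drops to 78 degrees.
- yoke (a joint): Swing of the yoke about its hinge, which lies along the vise's y at x 62, z 75 mm: 0 shut (upright), grows in rad as it is swung up and over towards +x, 1.4 open on its stop. About 0.95 kg; let go early it falls back shut, beyond about 0.7 it falls on to the stop by itself, slowly.
- yoke_front (a point): Point on the outer (-x) face of the yoke's front leg, mid-width; when shut at x -73, y 0, z 180 mm in the vise. It moves with the yoke. The yoke is an arch 146 mm wide, legs 22 x 30 mm, crown z 185 to 212; the feed screw's 150 mm cross bar lies above it at z 263, roughly along y.
- tailpiece: Chromed drain tube, 32 mm across, 210 mm long, lying in the V jaw along the vise's y, 2 mm below the yoke's upper jaw. Origin: its centre.
- valve_body: Bystander: brass tap valve body with steel stem, 117 mm long, 48 mm high, lying on the bench; origin under its middle.
- drain_tee: Bystander: grey plastic drain tee, 135 mm long, 48 mm high, lying on the bench; origin under its middle.
- lever_handle: Bystander: steel tap handle with a white lever, 52 mm across, 60 mm high, standing on the bench; origin under the middle of its foot.
Mind the look-alikes: they are no part of the job. Leave any red or yellow look-alike of the bolt alone.

How it is judged:
By the outcome, as a careful person would: the job done as asked, in the order asked, and still so for the second after the job is handed in, with the robot touching nothing.
It also fails if it takes over 64 s, if anything falls off the work surface, if the arm or the gripper's body presses on something with over 40 N, if the wrist force passes 120 N, or if a joint passes its speed limit or range.

ROBOT

A 6-joint arm with a two-finger parallel gripper is mounted at the origin on the work surface. World frame = base frame: x ahead of the robot, y to its left, z up, the work surface at z = 0. Lengths are in m, angles in rad, forces in N, time in s.
With the tool pointing down it reaches from about 0.35 to 0.85 m from the base axis. Payload 8.1 kg.
Tool frame: the origin (TCP) lies at the very end of the fingers, on their centre line; the grasp point (between the pads) lies 19 mm behind it (manip.grip_point_offset is the distance from the TCP to the grasp point, in m); x points along the fingers, z is the direction in which the jaws open and shut, and the axes are right-handed (so a half turn about x gives the same grasp; the last joint's range is limited). The gripper opens to 85 mm and grips with 20 to 120 N. Pads are 22 mm wide; open, the fingers measure 114 mm over their backs; the gripper's body (76 mm by 85 mm) begins 54 mm behind the grasp point. The pads swing forward as they close: fully open they stand 13 mm farther back than shut.
Start: joints at [1.181, 0.13, 1.488, -0, 1.523, -0.085], TCP at [0.18, 0.572, 0.201] pointing down, gripper open.
Joint ranges: [-2.96, 2.96], [-0.89, 2.26], [0.02, 2.5], [-1.34, 4.48], [0, 2.73], [-2.66, 2.66]. Speed limits (rad/s): [2.39, 2.39, 2.79, 3.14, 3.14, 3.14].

INTERFACE

Orientations are given as [roll, pitch, yaw] about the fixed x, y, z axes, in that order (R = Rz(yaw) Ry(pitch) Rx(roll)).
In Python, from rig import manip gives the robot as it stands.
- The arm moves only by the tool drive_tool, never from a script. Its argument "targets" is a list of rows, each a list of 3 entries, a list of its own where there are three numbers: the turn, a rotation vector about the tool's x, y, z in degrees, then the shift along the tool's x, y, z in m, then the finger opening in m, from 0 to 0.0854. A call has 1 to 12 rows; each row shifts and turns the commanded pose from where the row before left it, along the tool's axes as they then stand; what a row does not reach is not made up. A row lasts 1/8 s, in which the tool goes at most 62.5 mm and 10.7 degrees, less where a joint would pass 70% of its speed; a pose out of reach is approached as far as the arm can. A call with a gripper value outside its range is refused whole. The fingers move at their own pace and stop on an object; "squeeze" is the grip in N (left out, the last holds). Time passes only in rows, so rows that do not move let the fingers close. It gives the time, the measured TCP pose, the force and the opening at its end, in the units of the state.
- manip.sense(): the state, without advancing time (a new reading comes with each control period).
- manip.grab_frame(name): name is "scene" or "top" or "wrist"; returns the picture (384x512x3 uint8, red, green, blue); there is no depth.
- manip.camera_model(name): a dict with "fx", "fy", "cx", "cy" (pixels), "extrinsics" (4x4, takes a point from world to camera coordinates); the wrist camera has in their place "T_tool_cam" (4x4, takes a point from camera to tool coordinates, whose origin is the TCP and whose axes are the tool frame's). Camera axes: x right, y down, z forward; pixel columns grow to the right and rows downward; lengths in m; the calibration is good to about 2 mm. A picture is of the moment at which its call begins: read the wrist's pose just before it. camera_model takes no time and is no camera call.
- manip.finish_job(): hands the job in, once; it reports no verdict.
The state is a dict: "t": time; "joint_pos": joint angles; "qd": joint speeds; "joint_efforts": joint torques, N m; "ee_pos": TCP position; "tcp_rot": TCP orientation; "ft_force": force on the tool from outside, world axes, zero at the start; "torque": the same for the moment, N m; "width": finger opening in m.
Only numpy, scipy, OpenCV 4.12 (cv2) and the standard library are available. Lean on these libraries where they do the work, as an engineer would, in place of code of your own. Each camera call takes 0.05 s, during which the arm holds its last target. There are 200 camera calls.

## Working session

There is one attempt and no reset: what is moved stays moved. The work goes in short steps, Python scripts to look and compute and a tool call to move; the robot and the scene stay as the last step left them, time stands still between calls to the robot, and variables do not carry over. Pictures are saved under pics/ and viewed, about 8 in all and at most 12, crops included, and the job is handed in when it is done.

Besides the shell and the picture viewer there is one more tool, called after "Emit:" as a command line: name --argument value ..., lists and objects as JSON in quotes. drive_tool: Moves the arm, as the interface text tells. Its arguments: {"type":"object","properties":{"targets":{"type":"array","items":{"type":"array"}},"squeeze":{"type":"number"}},"required":["targets"]}

```bash
ls; mkdir -p pics; python3 - <<'E'
from rig import manip
import cv2,numpy as np
print(manip.sense()); print(manip.grip_point_offset)
for n in("scene","top"):
    f=manip.grab_frame(n); cv2.imwrite(f"pics/{n}0.png",f[:,:,::-1]); m=manip.camera_model(n); print(n,{k:(np.round(v,4).tolist()) for k,v in m.items()})
print(manip.camera_model("wrist"))
f=manip.grab_frame("wrist"); cv2.imwrite("pics/wrist0.png",f[:,:,::-1])
E
```

```text
pics
{'t': 0.0, 'joint_pos': array([ 1.18056668e+00,  1.31186410e-01,  1.48931290e+00,  2.85061849e-06,
        1.52298666e+00, -8.54147931e-02]), 'qd': array([-0.00024289, -0.00011061, -0.0008085 ,  0.00037476, -0.00147046,
        0.00016789]), 'joint_efforts': array([-1.24155260e-03, -5.69402719e+01, -5.00550377e+01, -3.40100387e-04,
        1.51835504e-02, -3.52977487e-06]), 'ee_pos': array([0.17982009, 0.57177232, 0.20041094]), 'tcp_rot': array([ 3.0546741 ,  1.56890301, -1.96252988]), 'ft_force': array([ 0.13488467, -1.10060893,  0.029466  ]), 'torque': array([ 0.03461189, -0.00712569,  0.01939622]), 'width': 0.08539237623254316}
0.0187
scene {'fx': 480.6552, 'fy': 480.6552, 'cx': 262.3856, 'cy': 190.102, 'extrinsics': [[0.4979, 0.8671, 0.018, -0.2748], [0.6052, -0.3325, -0.7233, -0.2512], [-0.6211, 0.371, -0.6903, 1.6057], [0.0, 0.0, 0.0, 1.0]]}
top {'fx': 376.2029, 'fy': 376.2029, 'cx': 257.4782, 'cy': 187.3423, 'extrinsics': [[-0.0127, -0.9999, 0.0075, 0.0197], [-0.9866, 0.0113, -0.1629, 0.5823], [0.1628, -0.0095, -0.9866, 0.928], [0.0, 0.0, 0.0, 1.0]]}
{'fx': 292.22657657833923, 'fy': 292.22657657833923, 'cx': 252.8289168468835, 'cy': 192.2522250621132, 'T_tool_cam': array([[ 8.89100929e-04, -2.89592522e-01,  9.57149612e-01,
        -1.71452333e-01],
       [-2.73380225e-05, -9.57149997e-01, -2.89592613e-01,
         7.33356486e-02],
       [ 9.99999604e-01,  2.31310484e-04, -8.58919839e-04,
        -4.50777609e-04],
       [ 0.00000000e+00,  0.00000000e+00,  0.00000000e+00,
         1.00000000e+00]])}
```

View pics/scene0.png

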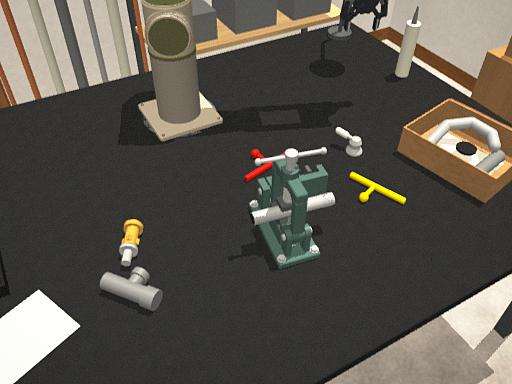

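View pics/top0.png

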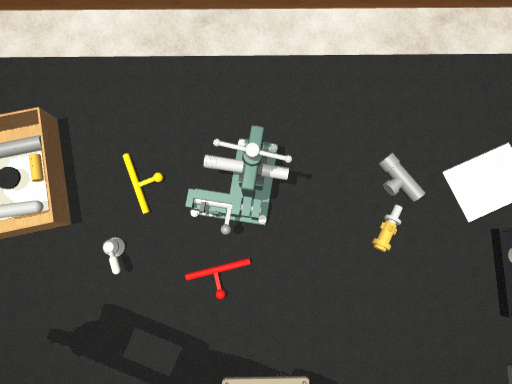

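```bash
cat > h.py <<'E'
from rig import manip
import cv2,numpy as np
from scipy.spatial.transform import Rotation as R
def grab(n,fn=None):
    s=manip.sense(); f=manip.grab_frame(n)
    if fn: cv2.imwrite(f"pics/{fn}.png",f[:,:,::-1])
    return s,f
def cam(n,s=None):
    m=manip.camera_model(n); K=np.array([[m['fx'],0,m['cx']],[0,m['fy'],m['cy']],[0,0,1]])
    if n!='wrist': return K,m['extrinsics']
    T=np.eye(4);T[:3,:3]=R.from_euler('xyz',s['tcp_rot']).as_matrix();T[:3,3]=s['ee_pos']
    return K,np.linalg.inv(T@m['T_tool_cam'])
def ray(KE,px):
    K,E=KE; c=-E[:3,:3].T@E[:3,3]; d=E[:3,:3].T@np.linalg.solve(K,[px[0],px[1],1]); return c,d/np.linalg.norm(d)
def atz(KE,px,z):
    c,d=ray(KE,px); return c+d*(z-c[2])/d[2]
def tri(obs):
    A=0;b=0
    for KE,px in obs:
        c,d=ray(KE,px);P=np.eye(3)-np.outer(d,d);A=A+P;b=b+P@c
    x=np.linalg.solve(A,b); return x,[np.linalg.norm((np.eye(3)-np.outer(ray(*o)[1],ray(*o)[1]))@(x-ray(*o)[0]))*1e3 for o in obs]
def proj(KE,p):
    K,E=KE; q=K@(E[:3,:3]@np.asarray(p)+E[:3,3]); return q[:2]/q[2]
E
python3 - <<'E'
from h import *
KE=cam('top')
print('knob',atz(KE,(226,229),.091)); print('red knob',atz(KE,(221,294),.013),'red ends',atz(KE,(187,277),.01),atz(KE,(250,262),.01))
print('tube ends',atz(KE,(206,161),.11),atz(KE,(288,174),.11)); print('lever',atz(KE,(112,247),.03))
print('corner',atz(KE,(268,224),.018))
a=cv2.imread('pics/top0.png')[110:310,165:315]; b=cv2.resize(a,None,fx=2.9,fy=2.9,interpolation=cv2.INTER_CUBIC)
w=cv2.imread('pics/wrist0.png'); w=cv2.resize(w,None,fx=.7,fy=.7)
o=np.zeros((580,800,3),np.uint8); o[:b.shape[0],:b.shape[1]]=b[:580]; o[:w.shape[0],440:]=w[:,:360]
cv2.imwrite('pics/c0.png',o)
E
```

```text
knob [0.47356561 0.09090925 0.091     ]
red knob [0.31200685 0.10943237 0.013     ] red ends [0.35549153 0.19779501 0.01      ] [0.39148976 0.03433827 0.01      ]
tube ends [0.63906196 0.13862224 0.11      ] [ 0.6043236  -0.06165625  0.11      ]
lever [0.43450468 0.38780629 0.03      ]
corner [ 0.48926612 -0.01405205  0.018     ]Traceback (most recent call last):
  File "<stdin>", line 8, in <module>
ValueError: could not broadcast input array from shape (269,358,3) into shape (269,360,3)
```

```bash
python3 - <<'E'
from h import *
s=manip.sense(); M=R.from_euler('xyz',s['tcp_rot']).as_matrix(); print(M.round(3), s['t'])
a=cv2.imread('pics/top0.png')[110:310,165:315]; b=cv2.resize(a,None,fx=2.9,fy=2.9,interpolation=cv2.INTER_CUBIC)
w=cv2.imread('pics/wrist0.png'); w=cv2.resize(w,None,fx=.7,fy=.7)
o=np.zeros((580,800,3),np.uint8); o[:b.shape[0],:b.shape[1]]=b[:580]; o[:w.shape[0],440:440+w.shape[1]]=w[:,:360]
cv2.imwrite('pics/c0.png',o)
E
```

```text
[[-0.001 -0.954  0.3  ]
 [-0.001  0.3    0.954]
 [-1.     0.    -0.001]] 0.15
```

View pics/c0.png

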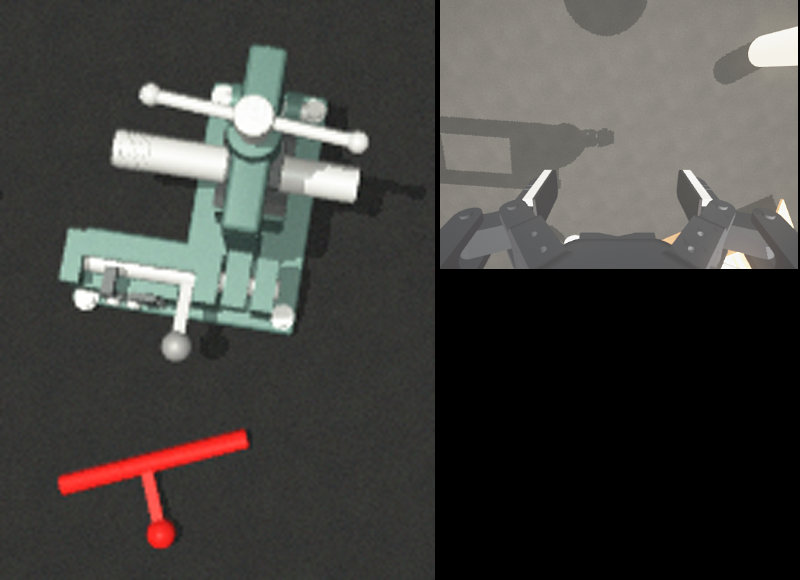

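Grey-knobbed steel bolt in the housing is at top px (225,229). The look-alikes are red (knob 220,294) and yellow (knob 158,178), both loose on the bench and not in the vise. Only the grey one fits the description. The vise yaw is about -9.8°. I'm moving to a view pose in front of the knob.

Emit:
drive_tool --targets '[[[0,0,0],[0,-0.034,-0.038],0.07],[[0,0,0],[0,-0.034,-0.038],0.07],[[0,0,0],[0,-0.034,-0.038],0.07],[[0,0,0],[0,-0.034,-0.038],0.07],[[0,0,0],[0,-0.034,-0.038],0.07],[[0,0,0],[0,-0.034,-0.038],0.07],[[0,0,0],[0,-0.034,-0.038],0.07],[[0,0,0],[0,-0.034,-0.038],0.07],[[0,0,0],[0,-0.034,-0.038],0.07],[[0,0,0],[0,-0.034,-0.038],0.07],[[-7.6,0,0],[0,0,0],0.07]]'

```text
t: 1.52
ee_pos: [0.3912, 0.1046, 0.2013]
tcp_rot: [-2.964, 1.57, -1.568]
ft_force: [0.2, 0.2, 0.6]
width: 0.0701
```

Emit:
drive_tool --targets '[[[0,0,-10],[0,0,0],0.07],[[0,0,-10],[0,0,0],0.07],[[0,0,-10],[0,0,0],0.07],[[0,0,-10],[0,0,0],0.07],[[0,0,0],[0,0,0],0.07],[[0,0,0],[0,0,0],0.07]]'

```text
t: 2.28
ee_pos: [0.4273, 0.1405, 0.1989]
tcp_rot: [-1.623, 0.898, -0.234]
ft_force: [1.1, -0.3, -0.0]
width: 0.07
```

```bash
python3 - <<'E'
from h import *
s,f=grab('wrist','w1'); M=R.from_euler('xyz',s['tcp_rot']).as_matrix(); print(M.round(3), s['t'],s['ee_pos'],s['joint_pos'].round(2),s['ft_force'])
E
```

```text
[[ 0.606 -0.772  0.191]
 [-0.144  0.13   0.981]
 [-0.782 -0.622 -0.033]] 2.275 [0.42734816 0.14049071 0.1988932 ] [ 0.62 -0.89  2.43 -0.53  1.18 -0.67] [ 1.09344755 -0.25229934 -0.03475549]
```

View pics/w1.png

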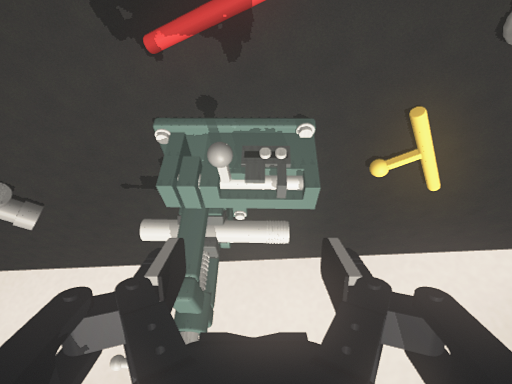

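```bash
python3 - <<'E'
from h import *
s=manip.sense(); KW=cam('wrist',s); KT=cam('top')
def circ(fn,c,r0,r1,h):
    g=cv2.imread(fn,0); x,y=c; a=g[y-h:y+h,x-h:x+h]; a=cv2.resize(a,None,fx=4,fy=4,interpolation=cv2.INTER_CUBIC)
    o=cv2.HoughCircles(a,cv2.HOUGH_GRADIENT,1,200,param1=80,param2=12,minRadius=r0*4,maxRadius=r1*4)
    o=o[0][0]; return np.array([(o[0]+.5)/4-.5+x-h,(o[1]+.5)/4-.5+y-h,o[2]/4])
w=circ('pics/w1.png',(220,155),9,18,24); t=circ('pics/top0.png',(226,229),3,8,14); print(w,t)
k,e=tri([(KW,w[:2]),(KT,t[:2])]); print('knob',k,e)
a=cv2.imread('pics/w1.png')[100:260,130:330]; b=cv2.resize(a,None,fx=3.6,fy=3.6,interpolation=cv2.INTER_CUBIC)
cv2.imwrite('pics/w1c.png',b)
E
```

```text
[219.75  155.     12.375] [225.5  229.     5.25]
knob [0.47372092 0.09245493 0.09230246] [np.float64(0.47756240068819583), np.float64(0.4775624006881682)]
```

View pics/w1c.png

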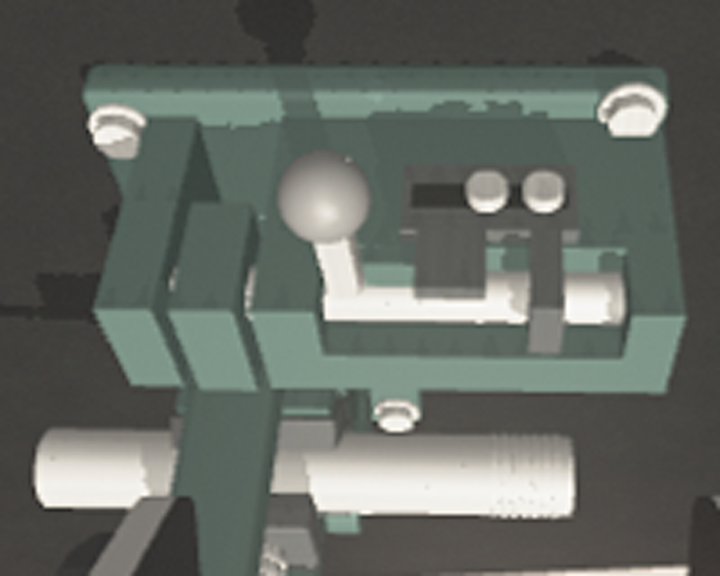

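Crop: the grey knob is at w1 (220,155). The inner-notch handle root is at crop x≈343. The plate's low leaf spans crop x 418–487, its upright 530–562, and the parking notch between them is centred on ≈508. The knob triangulates to z 92 mm against 91 expected, with a 0.5 mm residual.

```bash
cat >> h.py <<'E'
YAW=np.radians(-9.8); XV=np.array([np.cos(YAW),np.sin(YAW),0]); YV=np.array([-np.sin(YAW),np.cos(YAW),0]); ZV=np.array([0,0,1.])
K0=np.array([.4737,.0925,.0923]); O=K0-(-.159*XV+.042*YV+.0913*ZV)   # vise origin
def vw(x,y,z): return O+(x*XV+y*YV+z*ZV)/1e3
def goalR(tau):
    t=np.radians(tau); x=np.sin(t)*XV-np.cos(t)*ZV; return np.c_[x,np.cross(YV,x),YV]
def plan(tau,tcp,n='' ):
    s=manip.sense(); M=R.from_euler('xyz',s['tcp_rot']).as_matrix(); G=goalR(tau)
    rv=R.from_matrix(M.T@G).as_rotvec(degrees=True); d=np.asarray(tcp)-s['ee_pos']
    print(n,'t',s['t'],'turn',rv.round(1),'shift after turn (tool)',(G.T@d*1e3).round(1),'shift now-frame',(M.T@d*1e3).round(1),'F',s['ft_force'].round(1))
E
python3 - <<'E'
from h import *
print(O)
G=goalR(25); plan(25,K0+G[:,0]*(.0187+.003-.08),'pre'); plan(25,K0+G[:,0]*(.0217),'grasp')
E
```

```text
[0.62323106 0.02404956 0.001     ]
pre t 2.325 turn [-0.2 -2.3 13.5] shift after turn (tool) [ 61.4  -2.8 -38.8] shift now-frame [ 61.8  11.7 -36.3] F [ 0.1  0.2 -0.1]
grasp t 2.325 turn [-0.2 -2.3 13.5] shift after turn (tool) [141.4  -2.8 -38.8] shift now-frame [139.6  30.4 -33.2] F [ 0.1  0.2 -0.1]
```

Emit:
drive_tool --targets '[[[-0.1,-1.2,6.8],[0,0,0],0.07],[[-0.1,-1.1,6.7],[0,0,0],0.07],[[0,0,0],[0.015,-0.001,-0.013],0.07],[[0,0,0],[0.015,-0.001,-0.013],0.07],[[0,0,0],[0.015,-0.001,-0.013],0.07],[[0,0,0],[0.016,0,0],0.07],[[0,0,0],[0,0,0],0.07]]'

```text
t: 3.2
ee_pos: [0.4497, 0.0946, 0.1447]
tcp_rot: [-1.57, 1.134, -0.175]
ft_force: [-0.1, -0.6, 0.5]
width: 0.0698
```

```bash
python3 - <<'E'
from h import *
G=goalR(25); plan(25,K0+G[:,0]*(.0217),'grasp'); print(manip.sense()['joint_pos'].round(2))
E
```

```text
grasp t 3.2 turn [-0.2 -0.1  0. ] shift after turn (tool) [79.4  0.4  2. ] shift now-frame [79.4  0.4  2.1] F [-0.1 -0.6  0.5]
[ 0.24 -0.72  2.35 -0.19  1.12 -1.1 ]
```

Emit:
drive_tool --targets '[[[0,0,0],[0.02,0,0.002],0.07],[[0,0,0],[0.02,0,0],0.07],[[0,0,0],[0.02,0,0],0.07],[[0,0,0],[0.019,0,0],0.07],[[0,0,0],[0,0,0],0.07],[[0,0,0],[0,0,0],0.02],[[0,0,0],[0,0,0],0.02],[[0,0,0],[0,0,0],0.02],[[0,0,0],[0,0,0],0.02],[[0,0,0],[0,0,0],0.02]]' --squeeze 30

```text
t: 4.45
ee_pos: [0.4827, 0.0934, 0.0733]
tcp_rot: [-1.571, 1.133, -0.17]
ft_force: [-0.5, 0.4, -0.5]
width: 0.0198
```

```bash
python3 - <<'E'
from h import *
s=manip.sense();print(s['width'],s['t'],s['ft_force'].round(1)); s,f=grab('scene'); f=f[130:280,220:350]; cv2.imwrite('pics/s1.png',cv2.resize(f,None,fx=4,fy=4,interpolation=cv2.INTER_CUBIC)[:,:,::-1])
G=goalR(25)
tcp=s['ee_pos']; print(tcp)
ax=K0-.062*(-np.sin(np.radians(78))*XV+np.cos(np.radians(78))*ZV)
for a in (78,68,58,48,38,28):
    a=np.radians(a); k=ax+.062*(-np.sin(a)*XV+np.cos(a)*ZV); print((G.T@(k-K0)*1e3).round(1))
E
```

```text
0.019771132534183753 4.45 [-0.5  0.4 -0.5]
[0.48265171 0.09340029 0.07328132]
[0. 0. 0.]
[-8.  -7.2 -0. ]
[-14.7 -15.7   0. ]
[-19.8 -25.3  -0. ]
[-23.1 -35.6   0. ]
[-24.6 -46.3   0. ]
```

```bash
python3 - <<'E'
from h import *
s,f=grab('wrist'); s2,g=grab('top')
a=cv2.resize(f[100:384,60:450],None,fx=1.6,fy=1.6)[:,:,::-1]; b=cv2.resize(g[180:280,180:280],None,fx=3.4,fy=3.4,interpolation=cv2.INTER_CUBIC)[:,:,::-1]
o=np.zeros((600,800,3),np.uint8); h,w=a.shape[:2]; o[:h,:w]=a; print(h,w); o[600-340:600,800-340:][:, -(800-w):]=b[:, -(800-w):] ; cv2.imwrite('pics/w2.png',o)
E
```

```text
454 624
```

View pics/w2.png

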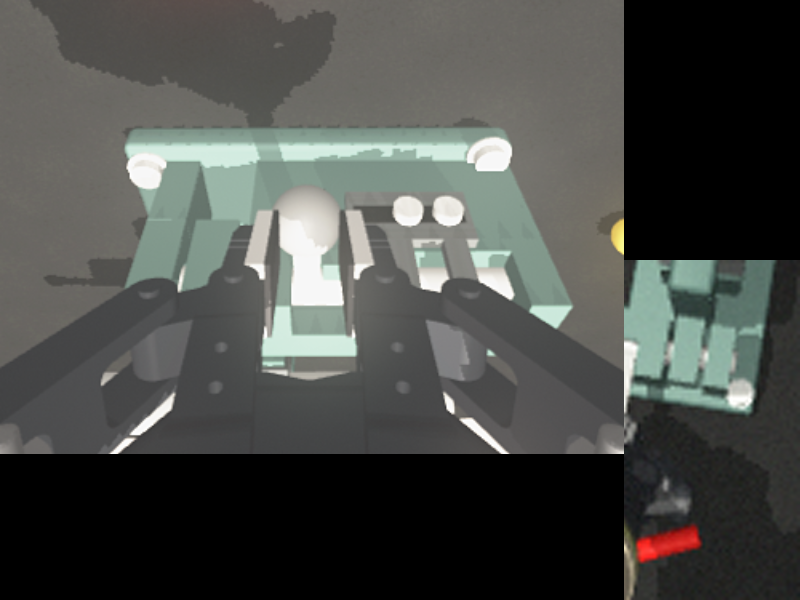

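```bash
python3 - <<'E'
from h import *
s=manip.sense();KW=cam('wrist',s);M=R.from_euler('xyz',s['tcp_rot']).as_matrix()
print('K0 px',proj(KW,K0),'seen',251.9,237.5)
for x in(0,-10,-20,-30): print(x,proj(KW,s['ee_pos']+M[:,0]*x/1e3), proj(KW,s['ee_pos']+M@[x/1e3,.011,.01]),proj(KW,s['ee_pos']+M@[x/1e3,-.011,.01]))
c,d=ray(KW,(251.9,237.5)); 
for z in (.085,.092,.1): print(atz(KW,(251.9,237.5),z), M.T@(atz(KW,(251.9,237.5),z)-s['ee_pos']))
print(tri([(KW,(251.9,237.5)),(cam('top'),(225.5,229))]))
E
```

```text
K0 px [249.77859165 240.76224952] seen 251.9 237.5
0 [253.80570136 225.44209474] [269.86469514 209.14869122] [269.2772659  241.20578516]
-10 [253.845117   232.05898324] [270.79508752 214.98462813] [270.14315627 248.54803378]
-20 [253.88907043 239.43765211] [271.8346887  221.50558316] [271.1068646  256.71972205]
-30 [253.93839315 247.71768828] [273.00392581 228.83968665] [272.18595865 265.86981438]
[0.47985099 0.09262399 0.085     ] [-0.01185392 -0.0027003  -0.00116488]
[0.47142395 0.09411381 0.092     ] [-0.02182212  0.00208175 -0.00112361]
[0.46179305 0.09581646 0.1       ] [-0.03321433  0.00754694 -0.00107644]
(array([0.47383057, 0.09293891, 0.08978636]), [np.float64(0.7426981720097727), np.float64(0.7426981720098058)])
```

Emit:
drive_tool --targets '[[[0,0,0],[0,0,0],0.01],[[0,0,0],[0,0,0],0.01],[[0,0,0],[0,0,0],0.01]]'

```text
t: 4.97
ee_pos: [0.4826, 0.0933, 0.0731]
tcp_rot: [-1.571, 1.133, -0.17]
ft_force: [-1.2, 0.1, 1.0]
width: 0.0096
```

```bash
python3 - <<'E'
from h import *
s,f=grab('wrist'); s2,g=grab('scene')
a=cv2.resize(f[150:320,140:370],None,fx=2.5,fy=2.5,interpolation=cv2.INTER_CUBIC)[:,:,::-1]; b=cv2.resize(g[130:280,220:275+60],None,fx=1.9,fy=1.9,interpolation=cv2.INTER_CUBIC)[:,:,::-1]
o=np.zeros((600,800,3),np.uint8); o[:a.shape[0],:a.shape[1]]=a; o[:b.shape[0],580:580+b.shape[1]]=b[:,:220]; cv2.imwrite('pics/w3.png',o)
E
```

```text
(no output)
```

View pics/w3.png

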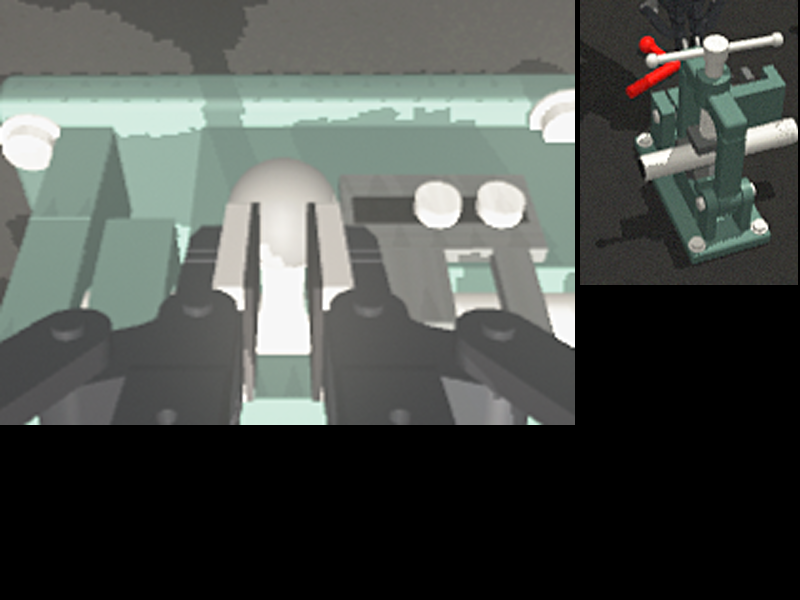

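The picture shows the fingers straddling the bar but stopping short of the ball. The pad tips appear ~30 mm nearer the camera than the nominal TCP. I'll advance along the tool in small steps, watching the force.

Emit:
drive_tool --targets '[[[0,0,0],[0,0,0],0.045],[[0,0,0],[0,0,0],0.045],[[0,0,0],[0,0,0],0.045],[[0,0,0],[0.004,0,0],0.045],[[0,0,0],[0.004,0,0],0.045],[[0,0,0],[0,0,0],0.045]]'

```text
t: 5.82
ee_pos: [0.4856, 0.0926, 0.0652]
tcp_rot: [-1.572, 1.134, -0.171]
ft_force: [0.0, 0.3, 0.8]
width: 0.0452
```

Emit:
drive_tool --targets '[[[0,0,0],[0.004,0,0],0.045],[[0,0,0],[0.004,0,0],0.045],[[0,0,0],[0,0,0],0.02],[[0,0,0],[0,0,0],0.02],[[0,0,0],[0,0,0],0.02],[[0,0,0],[0,0,0],0.02]]'

```text
t: 6.58
ee_pos: [0.4892, 0.092, 0.0586]
tcp_rot: [-1.571, 1.133, -0.171]
ft_force: [-0.8, -1.6, -0.2]
width: 0.024
```

Emit:
drive_tool --targets '[[[0,0,0],[0,0,0],0.045],[[0,0,0],[0,0,0],0.045],[[0,0,0],[0.004,0,0],0.045],[[0,0,0],[0.003,0,0],0.045],[[0,0,0],[0,0,0],0.045],[[0,0,0],[0,0,0],0.015],[[0,0,0],[0,0,0],0.015],[[0,0,0],[0,0,0],0.015],[[0,0,0],[0,0,0],0.015],[[0,0,0],[0,0,0],0.015]]'

```text
t: 7.82
ee_pos: [0.4922, 0.0916, 0.0523]
tcp_rot: [-1.571, 1.133, -0.17]
ft_force: [-0.5, 0.1, -0.2]
width: 0.024
```

```bash
python3 - <<'E'
from h import *
s,f=grab('wrist'); print(s['width'],s['ft_force'].round(1),s['torque'].round(2),s['t'])
a=cv2.resize(f[150:320,140:370],None,fx=2.5,fy=2.5,interpolation=cv2.INTER_CUBIC)[:,:,::-1]; cv2.imwrite('pics/w4.png',a)
E
```

```text
0.024046199535826488 [-0.5  0.1 -0.2] [-0.03  0.27 -0.04] 7.825
```

View pics/w4.png

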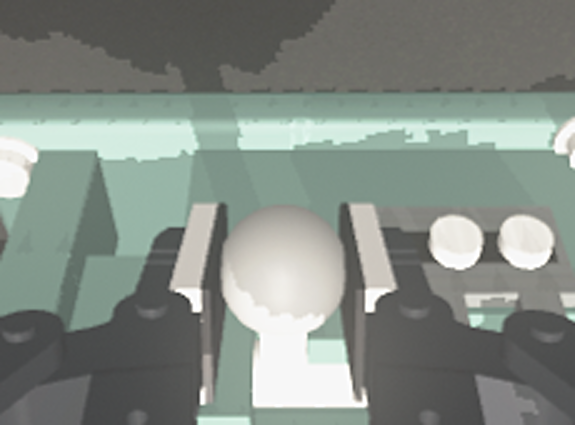

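The ball now sits centred between the pads at crop (284,270), with contact at width 24 mm in two closings. I'll lift the handle along its arc.

Emit:
drive_tool --targets '[[[0,0,0],[-0.0042,-0.0034,0],0.015],[[0,0,0],[-0.0038,-0.0038,0],0.015],[[0,0,0],[-0.0035,-0.0041,0],0.015],[[0,0,0],[-0.0032,-0.0044,0],0.015]]' --squeeze 35

```text
t: 8.38
ee_pos: [0.5002, 0.0903, 0.0726]
tcp_rot: [-1.571, 1.133, -0.17]
ft_force: [0.3, 0.2, -2.7]
width: 0.0236
```

Emit:
drive_tool --targets '[[[0,0,0],[-0.0027,-0.0047,0],0.015],[[0,0,0],[-0.0024,-0.0049,0],0.015],[[0,0,0],[-0.0018,-0.0051,0],0.015],[[0,0,0],[-0.0015,-0.0052,0],0.015],[[0,0,0],[-0.0009,-0.0053,0],0.015],[[0,0,0],[-0.0006,-0.0054,0],0.015],[[0,0,0],[0,0,0],0.015]]'

```text
t: 9.25
ee_pos: [0.5239, 0.0862, 0.0946]
tcp_rot: [-1.571, 1.132, -0.17]
ft_force: [-0.8, -0.2, -1.7]
width: 0.0238
```

```bash
python3 - <<'E'
from h import *
s,f=grab('wrist'); print(s['width'],s['ft_force'].round(1),s['torque'].round(2),s['t'])
s,g=grab('scene')
a=cv2.resize(f[130:320,120:390],None,fx=2,fy=2,interpolation=cv2.INTER_CUBIC)[:,:,::-1]; b=cv2.resize(g[130:280,240:330],None,fx=2.5,fy=2.5,interpolation=cv2.INTER_CUBIC)[:,:,::-1]
o=np.zeros((400,780,3),np.uint8); o[:a.shape[0],:a.shape[1]]=a; o[:b.shape[0],550:550+b.shape[1]]=b; cv2.imwrite('pics/w5.png',o)
E
```

```text
0.02381329580321265 [-0.8 -0.2 -1.7] [ 0.05  0.45 -0.  ] 9.25
```

View pics/w5.png

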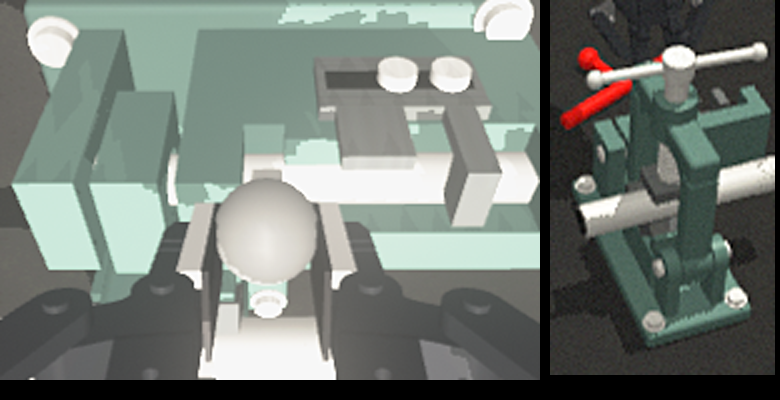

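Emit:
drive_tool --targets '[[[0,0,0],[0,0,0.003],0.015],[[0,0,0],[0,0,0.004],0.015],[[0,0,0],[0,0,0.005],0.015],[[0,0,0],[0,0,0.005],0.015],[[0,0,0],[0,0,0.005],0.015],[[0,0,0],[0,0,0.005],0.015],[[0,0,0],[0,0,0.005],0.015],[[0,0,0],[0,0,0.005],0.015],[[0,0,0],[0,0,0.005],0.015],[[0,0,0],[0,0,0.004],0.015],[[0,0,0],[0,0,0.002],0.015],[[0,0,0],[0,0,0],0.015]]'

```text
t: 10.85
ee_pos: [0.5315, 0.134, 0.0942]
tcp_rot: [-1.57, 1.133, -0.169]
ft_force: [-0.7, 0.1, -2.3]
width: 0.0236
```

```bash
python3 - <<'E'
from h import *
s=manip.sense(); print(s['width'],s['ft_force'].round(2),'Fy',s['ft_force']@YV,s['torque'].round(2),s['t'], (np.array(s['ee_pos'])-[.5239,.0862,.0946])@np.c_[XV,YV,ZV]*1e3)
E
```

```text
0.023635191804245167 [-0.72  0.11 -2.3 ] Fy -0.016114493761487773 [ 0.23  0.52 -0.04] 10.85 [-0.66405545 48.34618735 -0.36329471]
```

Emit:
drive_tool --targets '[[[0,0,0],[0,0,0.001],0.015],[[0,0,0],[0,0,0.001],0.015],[[0,0,0],[0,0,0.001],0.015]]'

```text
t: 11.22
ee_pos: [0.5319, 0.1365, 0.0942]
tcp_rot: [-1.571, 1.133, -0.171]
ft_force: [-1.3, -0.7, -1.8]
width: 0.0235
```

Emit:
drive_tool --targets '[[[0,0,0],[0,0,0.001],0.015],[[0,0,0],[0,0,0.001],0.015]]'

```text
t: 11.48
ee_pos: [0.5323, 0.1386, 0.0942]
tcp_rot: [-1.571, 1.133, -0.17]
ft_force: [0.0, -0.8, -2.0]
width: 0.0237
```

Emit:
drive_tool --targets '[[[0,0,0],[0,0,0.001],0.015],[[0,0,0],[0,0,0.001],0.015]]'

```text
t: 11.72
ee_pos: [0.5322, 0.1389, 0.0941]
tcp_rot: [-1.579, 1.134, -0.178]
ft_force: [-7.3, -13.5, 6.0]
width: 0.0233
```

Solid stop after ~53.4 mm of travel, with 15 N felt. That is consistent with a notch at about 51.7 mm. I'll back off ~3 mm to centre the bar in the notch and lower gently.

Emit:
drive_tool --targets '[[[0,0,0],[0,0,-0.002],0.015],[[0,0,0],[0,0,-0.0012],0.015],[[0,0,0],[0,0,0],0.015]]'

```text
t: 12.1
ee_pos: [0.5322, 0.1377, 0.0944]
tcp_rot: [-1.569, 1.133, -0.169]
ft_force: [-1.8, 1.0, -1.8]
width: 0.0236
```

Emit:
drive_tool --targets '[[[0,0,0],[0.0006,0.0054,0],0.015],[[0,0,0],[0.0009,0.0053,0],0.015],[[0,0,0],[0.0015,0.0052,0],0.015],[[0,0,0],[0,0,0],0.015]]'

```text
t: 12.6
ee_pos: [0.519, 0.1399, 0.0849]
tcp_rot: [-1.57, 1.132, -0.169]
ft_force: [0.1, 1.7, 1.8]
width: 0.0237
```

Now at about 43° with no resistance. I'll continue down.

Emit:
drive_tool --targets '[[[0,0,0],[0.0018,0.0051,0],0.015],[[0,0,0],[0.0024,0.0049,0],0.015],[[0,0,0],[0,0,0],0.015]]'

```text
t: 12.98
ee_pos: [0.5114, 0.1409, 0.0761]
tcp_rot: [-1.571, 1.134, -0.17]
ft_force: [-0.2, 0.9, 2.3]
width: 0.0234
```

Emit:
drive_tool --targets '[[[0,0,0],[0.0027,0.0047,0],0.015],[[0,0,0],[0.0032,0.0044,0],0.015],[[0,0,0],[0,0,0],0.015]]'

```text
t: 13.35
ee_pos: [0.5059, 0.1417, 0.0668]
tcp_rot: [-1.572, 1.133, -0.171]
ft_force: [1.2, -0.1, 0.5]
width: 0.0238
```

Emit:
drive_tool --targets '[[[0,0,0],[0.0035,0.0041,0],0.015],[[0,0,0],[0.0038,0.0038,0],0.015],[[0,0,0],[0,0,0],0.015]]'

```text
t: 13.72
ee_pos: [0.5019, 0.1424, 0.0568]
tcp_rot: [-1.572, 1.134, -0.171]
ft_force: [1.0, 0.5, 1.0]
width: 0.0236
```

Emit:
drive_tool --targets '[[[0,0,0],[0.0042,0.0034,0],0.015],[[0,0,0],[0,0,0],0.015]]'

```text
t: 13.98
ee_pos: [0.5008, 0.1426, 0.0519]
tcp_rot: [-1.571, 1.133, -0.171]
ft_force: [-0.2, -0.0, 2.2]
width: 0.0237
```

```bash
python3 - <<'E'
from h import *
s,f=grab('wrist'); print(s['width'],s['ft_force'].round(1),s['torque'].round(2),s['t'])
print('grasp pt vs start (vise mm)',(s['ee_pos']-[.4922,.0916,.0523])@np.c_[XV,YV,ZV]*1e3)
a=cv2.resize(f[130:320,120:390],None,fx=2.4,fy=2.4,interpolation=cv2.INTER_CUBIC)[:,:,::-1]; cv2.imwrite('pics/w6.png',a)
E
```

```text
0.02372129881468065 [-0.2 -0.   2.2] [-0.06 -0.05 -0.05] 13.975
grasp pt vs start (vise mm) [-0.21162623 51.76464064 -0.43641381]
```

View pics/w6.png

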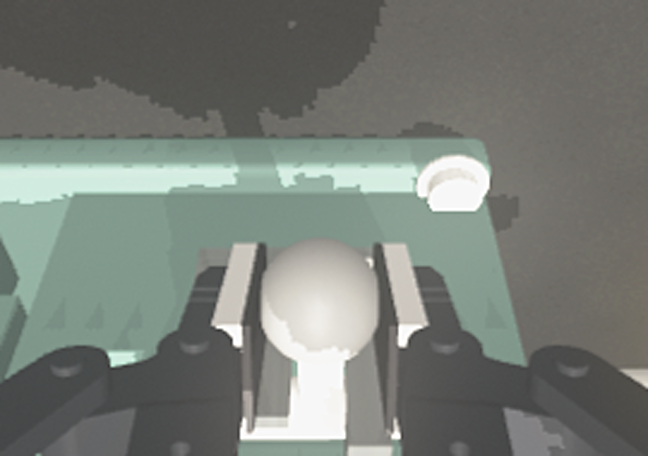

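The parked bar lies between the low leaf (left) and the upright (right). The knob is 51.8 mm along +y and back at its lowest height. Releasing and withdrawing.

Emit:
drive_tool --targets '[[[0,0,0],[0,0,0],0.045],[[0,0,0],[0,0,0],0.045],[[0,0,0],[0,0,0],0.045],[[0,0,0],[-0.01,0,0],0.045],[[0,0,0],[-0.02,0,0],0.045],[[0,0,0],[-0.03,0,0],0.045],[[0,0,0],[-0.03,0,0],0.04],[[0,0,0],[-0.03,0,0],0.02],[[0,0,0],[0,0,0],0.0]]'

```text
t: 15.15
ee_pos: [0.4521, 0.1524, 0.1647]
tcp_rot: [-1.563, 1.128, -0.162]
ft_force: [0.0, 0.3, -0.1]
width: 0.0043
```

```bash
python3 - <<'E'
from h import *
G=goalR(25); s=manip.sense(); KW=cam('wrist',s); f=manip.grab_frame('wrist'); cv2.imwrite('pics/w7.png',f[:,:,::-1]); s2,g=grab('top','t7')
# check knob seen now in wrist: predicted px at parked location
kp=K0+.0518*YV; print('pred wrist',proj(KW,kp),'pred top',proj(cam('top'),kp))
for nm,im,c in(('wrist',f,proj(KW,kp)),('top',g,proj(cam('top'),kp))):
    gr=cv2.cvtColor(im,cv2.COLOR_RGB2GRAY); x,y=c.astype(int); h=24 if nm=='wrist' else 14; a=cv2.resize(gr[max(0,y-h):y+h,x-h:x+h],None,fx=4,fy=4,interpolation=cv2.INTER_CUBIC)
    o=cv2.HoughCircles(a,cv2.HOUGH_GRADIENT,1,200,param1=80,param2=12,minRadius=(28 if nm=='wrist' else 14),maxRadius=(72 if nm=='wrist' else 30))
    print(nm,None if o is None else (o[0][0][:2]/4+[x-h,max(0,y-h)]),o)
plan(25,vw(-108,0,165)+.03*G[:,0],'yoke pre')
p=lambda th:vw(62+165*np.cos(np.radians(144.9)-th),0,75+165*np.sin(np.radians(144.9)-th))
print([(G.T@(p(i*.1+.1)-p(i*.1))*1e3).round(1).tolist() for i in range(9)])
E
```

```text
pred wrist [249.31751615 187.50533663] pred top [204.28627403 225.53893078]
wrist [251.375 186.375] [[[105.5  93.5  57.5]]]
top [204.125 225.875] [[[56.5 59.5 20.1]]]
yoke pre t 15.25 turn [0.  0.1 0.1] shift after turn (tool) [ 60.8 -77.7 -96.3] shift now-frame [ 60.9 -77.5 -96.4] F [-0.1  0.3 -0.5]
[[-7.5, -14.7, -0.0], [-6.0, -15.4, 0.0], [-4.4, -15.9, -0.0], [-2.8, -16.3, -0.0], [-1.2, -16.5, 0.0], [0.5, -16.5, -0.0], [2.1, -16.4, -0.0], [3.7, -16.1, 0.0], [5.3, -15.6, -0.0]]
```

Both cameras now show the released knob parked where predicted, within 1–2 px. Moving to in front of the yoke leg.

Emit:
drive_tool --targets '[[[0,0,0],[0,-0.01,-0.032],0],[[0,0,0],[0,-0.01,-0.032],0],[[0,0,0],[0,-0.01,-0.032],0],[[0,0,0],[0.02,-0.016,0],0],[[0,0,0],[0.02,-0.016,0],0],[[0,0,0],[0.02,-0.016,0],0],[[0,0,0],[0,0,0],0]]'

```text
t: 16.12
ee_pos: [0.5281, 0.0396, 0.1361]
tcp_rot: [-1.574, 1.139, -0.174]
ft_force: [0.2, 0.6, -0.6]
width: -0.0002
```

```bash
python3 - <<'E'
from h import *
G=goalR(25); plan(25,vw(-108,0,165)+.03*G[:,0],'yoke pre'); s,f=grab('wrist'); s,g=grab('scene')
a=cv2.resize(f,None,fx=.9,fy=.9)[:,:,::-1]; b=cv2.resize(g[110:260,210:350],None,fx=2.2,fy=2.2,interpolation=cv2.INTER_CUBIC)[:,:,::-1]
o=np.zeros((345,461+308,3),np.uint8); o[:a.shape[0],:a.shape[1]]=a[:345]; o[:b.shape[0],461:461+b.shape[1]]=b; cv2.imwrite('pics/w8.png',o)
print('yoke_front px wrist',proj(cam('wrist',s),vw(-73,0,180)),'scene',proj(cam('scene'),vw(-73,0,180)))
E
```

```text
yoke pre t 16.125 turn [ 0.  -0.1 -0.2] shift after turn (tool) [-2.  -2.1  0.8] shift now-frame [-2.  -2.1  0.8] F [ 0.2  0.6 -0.6]
yoke_front px wrist [254.77351839 310.22354315] scene [276.82029977 164.80736525]
```

View pics/w8.png

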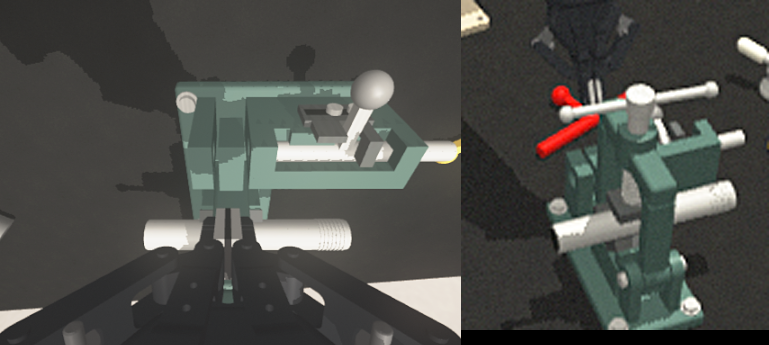

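The handle sits in the plate's notch against the upright, and the shut fingers are aligned with the yoke's front leg. I'll advance until contact.

Emit:
drive_tool --targets '[[[0,0,0],[0.002,-0.005,0],0],[[0,0,0],[0.002,-0.005,0],0],[[0,0,0],[0.002,-0.005,0],0],[[0,0,0],[0,0,0],0]]'

```text
t: 16.73
ee_pos: [0.5456, 0.0377, 0.141]
tcp_rot: [-1.571, 1.132, -0.17]
ft_force: [0.1, 0.0, -0.0]
width: -0.0001
```

Emit:
drive_tool --targets '[[[0,0,0],[0.001,-0.003,0],0],[[0,0,0],[0.001,-0.003,0],0],[[0,0,0],[0,0,0],0]]'

```text
t: 17.1
ee_pos: [0.5516, 0.0366, 0.1414]
tcp_rot: [-1.571, 1.133, -0.17]
ft_force: [0.1, -0.3, 0.3]
width: 0.0001
```

Emit:
drive_tool --targets '[[[0,0,0],[0.001,-0.003,0],0],[[0,0,0],[0.001,-0.003,0],0],[[0,0,0],[0,0,0],0]]'

```text
t: 17.48
ee_pos: [0.5559, 0.0359, 0.1415]
tcp_rot: [-1.572, 1.137, -0.171]
ft_force: [-19.2, 2.2, 12.0]
width: 0.0002
```

Contact at the expected place. Pushing level drags the face downward, because the leg rises as it swings, so I'll follow the hinge arc instead.

Emit:
drive_tool --targets '[[[0,0,0],[-0.002,-0.0037,0],0],[[0,0,0],[-0.002,-0.0037,0],0],[[0,0,0],[-0.0018,-0.0037,0],0],[[0,0,0],[-0.0018,-0.0037,0],0]]'

```text
t: 17.98
ee_pos: [0.5664, 0.0341, 0.1547]
tcp_rot: [-1.571, 1.136, -0.171]
ft_force: [-10.5, 1.4, 5.1]
width: -0.0
```

```bash
python3 - <<'E'
from h import *
s,f=grab('scene'); print(s['ft_force'].round(1),s['t']); g=cv2.imread('pics/scene0.png')[:,:,::-1]
# white cross-bar end knobs: brightest blobs near bar
for im in(g,f):
    a=im[135:185,240:340].astype(int); m=((a.min(2)>185)&(a.max(2)-a.min(2)<25)).astype(np.uint8)
    n,l,st,c=cv2.connectedComponentsWithStats(m); print([(st[i,:5]+[240,135,0,0,0]).tolist() for i in range(1,n) if st[i,4]>12])
E
```

```text
[-10.5   1.4   5.1] 17.975
[[285, 147, 42, 10, 169], [255, 155, 30, 8, 84]]
[[289, 151, 42, 10, 178], [258, 159, 31, 7, 87], [327, 169, 12, 7, 49]]
```

The cross bar shifted 4 px towards the hinge side, so the yoke is swinging freely. Continuing the arc.

Emit:
drive_tool --targets '[[[0,0,0],[-0.003,-0.0077,0],0],[[0,0,0],[-0.003,-0.0077,0],0],[[0,0,0],[-0.0022,-0.008,0],0],[[0,0,0],[-0.0022,-0.008,0],0]]'

```text
t: 18.52
ee_pos: [0.591, 0.0299, 0.1775]
tcp_rot: [-1.571, 1.134, -0.17]
ft_force: [-2.5, 0.7, -1.3]
width: 0.0
```

Emit:
drive_tool --targets '[[[0,0,0],[-0.0014,-0.0082,0],0],[[0,0,0],[-0.0014,-0.0082,0],0],[[0,0,0],[-0.0006,-0.0083,0],0],[[0,0,0],[-0.0006,-0.0083,0],0]]'

```text
t: 19.02
ee_pos: [0.6197, 0.0248, 0.196]
tcp_rot: [-1.571, 1.133, -0.17]
ft_force: [-1.8, 0.4, -0.3]
width: -0.0001
```

```bash
python3 - <<'E'
from h import *
s,f=grab('scene','s9'); print(s['ft_force'].round(1),s['t'])
a=f[135:215,240:360].astype(int); m=((a.min(2)>185)&(a.max(2)-a.min(2)<25)).astype(np.uint8)
n,l,st,c=cv2.connectedComponentsWithStats(m); print([(st[i,:5]+[240,135,0,0,0]).tolist() for i in range(1,n) if st[i,4]>12])
# predicted screw-head pixel (x0,y0,z~263) for swing th
for th in (0,.1,.3,.4,.5,.6,.7,.8,1.4):
    c,q=np.cos(th),np.sin(th); r=np.array([-62,188]); P=vw(62+c*r[0]+q*r[1],0,75-q*r[0]+c*r[1]); print(th,proj(cam('scene'),P).round(1))
E
```

```text
[-1.8  0.4 -0.3] 19.025
[[346, 135, 14, 7, 50], [327, 169, 12, 6, 47], [305, 174, 43, 14, 235], [272, 181, 32, 9, 103], [312, 193, 23, 13, 165], [252, 209, 18, 6, 77]]
0 [290.5 156.5]
0.1 [294.  160.1]
0.3 [301.5 169.9]
0.4 [305.3 176.1]
0.5 [309.1 183.2]
0.6 [312.9 191. ]
0.7 [316.5 199.5]
0.8 [319.9 208.5]
1.4 [333.5 266.1]
```

Swing is now ≈0.5 rad by the bar's pixel shift (+17,+26). On past the balance point.

Emit:
drive_tool --targets '[[[0,0,0],[0.0003,-0.0083,0],0],[[0,0,0],[0.0003,-0.0083,0],0],[[0,0,0],[0.001,-0.0082,0],0],[[0,0,0],[0.001,-0.0082,0],0],[[0,0,0],[0.0018,-0.008,0],0],[[0,0,0],[0.0018,-0.008,0],0],[[0,0,0],[0.0026,-0.0078,0],0],[[0,0,0],[0,0,0],0]]'

```text
t: 20.08
ee_pos: [0.6739, 0.0155, 0.2117]
tcp_rot: [-1.571, 1.133, -0.171]
ft_force: [-0.3, 1.1, -0.1]
width: 0.0002
```

```bash
python3 - <<'E'
from h import *
s,f=grab('scene','s10'); print(s['ft_force'].round(1),s['t'],s['ee_pos'])
a=f[135:290,240:380].astype(int); m=((a.min(2)>185)&(a.max(2)-a.min(2)<25)).astype(np.uint8)
n,l,st,c=cv2.connectedComponentsWithStats(m); print([(st[i,:5]+[240,135,0,0,0]).tolist() for i in range(1,n) if st[i,4]>25])
E
```

```text
[-0.3  1.1 -0.1] 20.075 [0.67388793 0.01546043 0.21165657]
[[346, 135, 15, 7, 53], [327, 169, 12, 7, 49], [318, 193, 17, 11, 122], [285, 200, 17, 10, 44], [317, 215, 47, 17, 268], [288, 224, 33, 9, 120]]
```

Force is zero and the bar is at ≈1.0 rad, so the yoke is falling open by itself. Withdrawing up and back.

Emit:
drive_tool --targets '[[[0,0,0],[-0.01,0.01,0],0],[[0,0,0],[-0.02,0.02,0],0],[[0,0,0],[-0.03,0.02,0],0],[[0,0,0],[-0.03,0.02,0],0],[[0,0,0],[-0.03,0.02,0],0],[[0,0,0],[-0.02,0.02,0],0],[[0,0,0],[0,0.02,0],0],[[0,0,0],[0,0.02,0],0],[[0,0,0],[0,0,0],0],[[0,0,0],[0,0,0],0],[[0,0,0],[0,0,0],0],[[0,0,0],[0,0,0],0]]'

```text
t: 21.62
ee_pos: [0.4814, 0.0486, 0.275]
tcp_rot: [-1.571, 1.133, -0.171]
ft_force: [-0.6, -0.6, -0.7]
width: -0.0002
```

Emit:
drive_tool --targets '[[[0,0,0],[0,0,0],0],[[0,0,0],[0,0,0],0],[[0,0,0],[0,0,0],0],[[0,0,0],[0,0,0],0],[[0,0,0],[0,0,0],0],[[0,0,0],[0,0,0],0],[[0,0,0],[0,0,0],0],[[0,0,0],[0,0,0],0]]'

```text
t: 22.62
ee_pos: [0.4811, 0.0487, 0.275]
tcp_rot: [-1.571, 1.133, -0.17]
ft_force: [0.2, -0.0, 1.0]
width: 0.0001
```

```bash
python3 - <<'E'
from h import *
s,f=grab('scene','s11'); print(s['ft_force'].round(1),s['t'],s['ee_pos'])
s,g=grab('top','t11'); s,w=grab('wrist','w11')
a=f[135:330,240:400].astype(int); m=((a.min(2)>185)&(a.max(2)-a.min(2)<25)).astype(np.uint8)
n,l,st,c=cv2.connectedComponentsWithStats(m); print([(st[i,:5]+[240,135,0,0,0]).tolist() for i in range(1,n) if st[i,4]>25])
A=f[100:340,80:440][:,:,::-1]; B=g[100:320,80:440][:,:,::-1]; W=w[:,:,::-1]
A=cv2.resize(A,(400,267)); B=cv2.resize(B,(400,244)); W=cv2.resize(W,(400,300))
o=np.zeros((580,800,3),np.uint8); o[:267,:400]=A; o[270:514,:400]=B; o[:300,400:]=W; cv2.imwrite('pics/fin.png',o)
d=cv2.absdiff(g,cv2.imread('pics/top0.png')[:,:,::-1]).max(2); print('bystander diff', d[140:260,370:440].max(), d[230:280,95:130].max(), d[145:220,115:170].max(), d[255:302,180:255].max())
E
```

```text
[ 0.2 -0.   1. ] 22.625 [0.481064   0.04872194 0.27495273]
[[346, 135, 15, 7, 51], [327, 169, 12, 7, 49], [313, 193, 22, 11, 149], [252, 202, 48, 19, 371], [324, 251, 47, 16, 240], [297, 265, 32, 10, 120]]
bystander diff 18 16 24 200
```

View pics/fin.png

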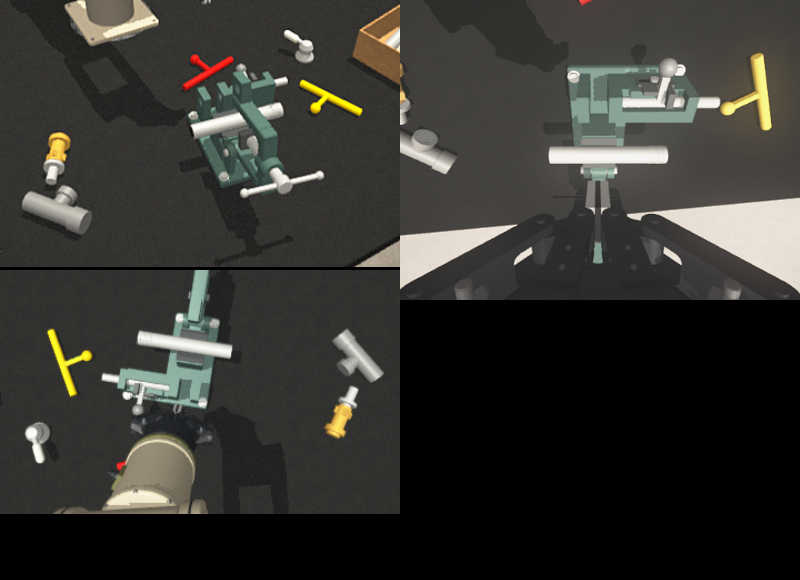

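The yoke is open: the bar shift of (+42,+110) px matches the 1.4 rad prediction of (+43,+110). The tube is in the jaw, the handle is in the notch, and the bystanders are unchanged. Handing in.

```bash
python3 -c "
from rig import manip
s=manip.sense();print(s['t'],s['ft_force'].round(1));print(manip.finish_job())"
```

```text
22.775 [-0.8 -0.2 -0.2]
the job is handed in; nothing more can be done
None
```

The vise is open and the job is handed in at about 22.8 s of the 64 s allowed.

**What I did**
- I lifted the handle by its grey ball knob and drew the bolt about 53.4 mm until it stopped solid, with about 15 N felt.
- I backed it off slightly and parked the handle down in the hold-back plate's notch, about 51.8 mm from the inner notch.
- I swung the yoke along its hinge arc with shut fingers until it went over by itself.

**Last checks**
- **Yoke:** the cross bar's pixel shift of (+42, +110) matches the prediction for 1.4 rad, (+43, +110), so it rests on its stop.
- **Bolt:** after release the top and wrist pictures both showed the knob parked as predicted, within 1–2 px. The last picture still shows it there.
- **Tube and bench parts:** the tube lies in the jaw. The tap parts and the yellow look-alike are unchanged in the top view. The arm hides the red one there, but the scene view shows it in place.
- **Robot:** it touches nothing, with a wrist force of about 1 N.

**What disagreed**
- **Finger reach:** the finger tips were about 30 mm short of the reported TCP along the tool. The first two closings missed the ball without touching anything, and I advanced about 23 mm to grip it.
- **Grip width:** the gripper read 24 mm on the 26 mm ball.
- **Yoke push:** the first level push on the yoke built up about 19 N, because the leg rises as it swings. It dropped once I followed the arc.

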